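# Flip the fielded panel over the edge of the planing board

## Task

Turn the small fielded door panel over so that its bevelled show face is up, lying flat on the planing board and pushed square up against the board's stop strip. Do it by pushing only: push the panel against the board's near edge until it tips up and flips over onto the board, then push it home; do not pick it up or carry it, and leave the other things on the bench where they are.

Things in the scene. Friction and masses are not known exactly. Their poses are not given: they have to be found in the camera images.
- panel: dark wooden fielded door panel, 0.08-0.17 kg: 100 mm along own x, 130 mm along own y, 16 mm thick. Starts face down on the bench on the robot's side of the board, own x within 0.22 rad of the board's x. Origin: centre of the raised show face, which is underneath at the start; own z runs from show face to flat back: up at the start, down once turned over, when the origin is 31 mm above the bench
- board: planing board fixed to the bench: white-faced sheet 160 mm (own x) by 400 mm (own y), 15 mm thick, with a wooden stop strip 30 mm wide, 8.5 mm tall on top along its far edge. Origin: centre of its underside, z = 0. Own x points from the near edge (own x = -0.08) to the strip. Two steel holdfasts, 105 mm tall, stand at its far corners (own x 0.03 to 0.08, beyond 0.15 either side in own y)
- board_front_edge (a point): middle of the top corner of the board's near edge, a square 15 mm step up from the bench; axes as the board's
- stop_face (a point): foot of the middle of the stop strip's face, on the board's top, 15 mm above the bench, 130 mm from the near edge; axes as the board's
- panel_centre (a point): centre of the panel, halfway through its thickness; axes as the panel's
- panel_edge_xm (a point): middle of the panel's outer edge at own x = -50 mm, the robot's side at the start. The edges are 6 mm thick, upright, this point halfway; an 18 mm wide bevel runs from them to the 64 x 94 mm field, so at the start the edges hang 10 to 16 mm above the bench with an open slope beneath
- panel_edge_xp (a point): middle of the panel's outer edge at own x = +50 mm, towards the board at the start. Wood slides on wood with a friction of about 0.6 (+-20 %); once this edge butts against the board, a fingertip leaning on the opposite edge with 10 to 15 N raises that edge by its friction, if it follows an arc about this one; pushing level before it stands steeply only jams it
- panel_edge_ym (a point): middle of the panel's outer edge at its own y = -65 mm, likewise
- panel_edge_yp (a point): middle of the panel's outer edge at its own y = +65 mm, likewise
- sanding_block: bystander: cork sanding block 110 x 60 x 30 mm lying on the board's right end (own y about -0.15 of the board); origin at the centre of its underside
- pencil: bystander: flat red carpenter's pencil, 170 x 14 x 8 mm, on the bench to the left of the panel; origin at the centre of its underside
- chisel: bystander: bench chisel 245 mm long, 30 mm thick, on the bench to the right of the panel; origin under the middle of its length, own x towards the blade
- glue_bottle: bystander: white glue bottle with yellow nozzle, 62 mm diameter, 197 mm tall, standing left of the board; origin at the centre of its base
- mallet: bystander: beech joiner's mallet lying on the bench to the right, head 85 x 135 x 62 mm, handle towards the robot; origin under the head's centre
- offcut: bystander: plain rectangular offcut 115 x 70 x 22 mm without bevels, on the bench right of the board; origin at the centre of its underside
- try_square: bystander: try square lying on the bench to the left, stock 100 mm, blade 150 mm; origin under the middle of the stock
Things that resemble listed ones, but are neither listed nor needed, are in the scene too. What is shaped like the panel but turquoise or white is not meant.

How it is judged:
On the way:
1. the panel is tipped up on edge at the board's near edge, standing low on the bench or board, not held in the air (angle between panel's own z axis and vertical between 1.1 and 2.1 rad and height (world z) of panel_centre below 0.085 m and x of panel_centre in the frame of board between -0.15 and -0.01 m), for 0.05 s.
At the end, for the whole second after the job is handed in: The panel lies still and flat on the planing board, show face up (within 0.1 rad), wholly on the board, its far edge against the stop strip (within 6 mm of touching) and square to it (within 0.08 rad) (angle between panel's own z axis and vertical above 3.04 rad and height (world z) of panel between 0.027 and 0.035 m and x of panel_centre in the frame of board between -0.006 and 0.004 m and y of panel_centre in the frame of board between -0.11 and 0.11 m and angle between the x axis of panel and the x axis of board, either way round below 0.08 rad and linear speed of panel below 0.02 m/s).
It fails at once if the panel was picked up: all four of its edges more than 45 mm above the bench at once, or more than 30 mm while its centre is still over 20 mm short of the board (height (world z) of each of panel_edge_xm, panel_edge_xp, panel_edge_ym, panel_edge_yp above 0.045 m or (height (world z) of each of panel_edge_xm, panel_edge_xp, panel_edge_ym, panel_edge_yp above 0.03 m and x of panel_centre in the frame of board below -0.1 m)).
It fails at once if another thing on the bench was moved by more than 25 mm (distance of any of sanding_block, pencil, chisel, glue_bottle, mallet, offcut, try_square from where it was at the start of the episode above 0.025 m).
It also fails if it takes over 51 s, if anything falls off the work surface, if the arm or the gripper's body presses on something with over 40 N, if the wrist force passes 120 N, or if a joint passes its speed limit or range.

## Robot

A 7-joint arm with a two-finger parallel gripper is mounted at the origin on the work surface. World frame = base frame: x ahead of the robot, y to its left, z up, the work surface at z = 0. Lengths are in m, angles in rad, forces in N, time in s.
With the tool pointing down it reaches from about 0.4 to 0.875 m from the base axis. Payload 19.3 kg.
Tool frame: the origin (TCP) lies midway between the tips of the shut fingers; the grasp point (between the pads) lies 19 mm behind it; z points along the fingers, y is the line along which they close (so a half turn about z gives the same grasp; the last joint's range is limited). The gripper opens to 85 mm and grips with 20 to 120 N. Pads are 22 mm wide; open, the fingers measure 114 mm over their backs; the gripper's body (76 mm by 85 mm) begins 54 mm behind the grasp point. The pads swing forward as they close: fully open they stand 13 mm farther back than shut.
Start: joints at [1.252, 0.521, -0.036, 1.599, 0.021, 1.021, -0.113], TCP at [0.154, -0.606, 0.231] pointing down, gripper open.
Joint ranges: [-2.91, 2.91], [-0.3, 2.13], [-1.5, 1.42], [0.17, 2.43], [-1.26, 4.41], [0.16, 1.93], [-2.52, 2.52]. Speed limits (rad/s): [1.89, 1.89, 2.39, 2.39, 3.01, 3.01, 3.01].

## Interface

Orientations are given as [roll, pitch, yaw] about the fixed x, y, z axes, in that order (R = Rz(yaw) Ry(pitch) Rx(roll)).
In Python, from workcell import telemetry, grab_frame, calibration, bot, outline_of, landmark_of gives the robot as it stands. The module is installed in compiled form; this text tells all that it offers.
- The arm moves only by the shell command python3 -m inch 'ROWS' [FORCE]. ROWS is JSON, a list of rows, each a list of 7 numbers: the shift along the tool's x, y, z in m, then the turn, a rotation vector about the tool's x, y, z in rad, then the closure, from 0 (fully open) to 1 (shut). A call has 1 to 5 rows; each row shifts and turns the commanded pose from where the row before left it, along the tool's axes as they then stand; what a row does not reach is not made up. A row lasts 1/10 s, in which the tool goes at most 50 mm and 8.59 degrees, less where a joint would pass 70% of its speed; a pose out of reach is approached as far as the arm can. A call is refused whole if a number of a shift passes 0.05 or a number of a turn 0.15, either way. A call with a gripper value outside its range is refused whole. The fingers move at their own pace and stop on an object; FORCE is the grip in N (left out, the last holds). Time passes only in rows, so rows that do not move let the fingers close. It gives the time, the measured TCP pose, the force, the opening and the grip force at its end, in the units of the state.
- telemetry.observe(): the state, without advancing time (a new reading comes with each control period).
- grab_frame(name): name is "side" or "top"; returns the picture (480x640x3 uint8, red, green, blue); there is no depth.
- calibration(name): a dict with "fovy" (degrees; the focal length in pixels is half the picture's height over the tangent of half this angle, whatever the lens; pixels are square), "cx", "cy" (the principal point, pixels), "pose" (4x4, takes a point from camera to world coordinates). Camera axes: x right, y down, z forward; pixel columns grow to the right and rows downward; lengths in m; the calibration is good to about 2 mm. A picture is of the moment at which its call begins. calibration takes no time and is no camera call.
- bot.job_done(): hands the job in; it is judged then, once.
Trained networks look in the newest picture that a camera, given by its name, has taken for a name from the list of things; names that differ only in an ending like _2 or _b are one class to them, and where a whole thing is asked for, a point or a joint stands for the part that bears it (a point fixed in the world has none). Each returns a list of dicts, best first, with "score" (0 to 1); they miss things now and then, are a little off and sometimes report something else, mostly with a low value. They report only what shows in the picture. A call takes as long as a camera call. They do not tell look-alikes from the thing itself.
- outline_of(label, camera): "region" (480x640 bool, what is visible of it) and "rect" ([left, top, right, bottom] in pixels, round what is visible of it).
- landmark_of(label, camera): "xy" ([column, row] in pixels: a listed point, or the origin of a listed thing).
The state is a dict: "clock": time; "qpos": joint angles; "qd": joint speeds; "joint_efforts": joint torques, N m; "position": TCP position; "tool_rot": TCP orientation; "force": force on the tool from outside, world axes, zero at the start; "moment": the same for the moment, N m; "grip_width": finger opening in m; "finger_force": force on a finger pad.
Only numpy, scipy, OpenCV 4.12 (cv2) and the standard library are available. Lean on these libraries where they do the work, as an engineer would, in place of code of your own. Each camera call takes 0.05 s, during which the arm holds its last target. There are 200 camera calls.

## Working session

There is one attempt and no reset: what is moved stays moved. The work goes in short steps, Python scripts to look and compute and a shell command to move; the robot and the scene stay as the last step left them, time stands still between calls to the robot, and variables do not carry over. Pictures are saved under pics/ and viewed, at most 10 in all, crops included, and the job is handed in when it is done.

```bash
mkdir -p pics; cat > h.py <<'E'
import numpy as np, cv2
from workcell import telemetry, grab_frame, calibration, bot, outline_of, landmark_of
def ray(cam,px):
    c=calibration(cam); f=240/np.tan(np.radians(c["fovy"])/2); T=np.array(c["pose"])
    d=T[:3,:3]@np.array([(px[0]-c["cx"])/f,(px[1]-c["cy"])/f,1]); return T[:3,3],d
def at(cam,px,z):
    o,d=ray(cam,px); return o+d*(z-o[2])/d[2]
def proj(cam,p):
    c=calibration(cam); f=240/np.tan(np.radians(c["fovy"])/2); T=np.array(c["pose"])
    q=T[:3,:3].T@(np.array(p)-T[:3,3]); return q[:2]/q[2]*f+[c["cx"],c["cy"]]
def save(cam,name):
    im=grab_frame(cam); cv2.imwrite(f"pics/{name}.png",im[:,:,::-1]); return im
E
python3 - <<'E'
from h import *
a=save("top","t0"); b=save("side","s0")
cv2.imwrite("pics/both0.png",cv2.resize(np.vstack([a,b])[:,:,::-1],(400,600)) if 0 else a[:,:,::-1])
for n,z in [("panel_centre",.008),("panel_edge_xm",.013),("panel_edge_xp",.013),("panel_edge_ym",.013),("panel_edge_yp",.013),("board_front_edge",.015),("stop_face",.015),("board",0)]:
    for c in("top","side"):
        for r in landmark_of(n,c)[:2]: print(n,c,round(r["score"],2),np.round(r["xy"]),at(c,r["xy"],z).round(3))
s=telemetry.observe(); print(s)
for c in("top","side"): print(calibration(c))
E
```

```text
panel_centre top 0.7 [305. 221.] [0.569 0.035 0.008]
panel_centre top 0.67 [166. 382.] [0.229 0.308 0.008]
panel_centre side 0.86 [439. 344.] [0.235 0.31  0.008]
panel_centre side 0.78 [378. 271.] [0.356 0.082 0.008]
panel_edge_xm top 0.79 [295. 343.] [0.314 0.048 0.013]
panel_edge_xm top 0.75 [302. 247.] [0.514 0.038 0.013]
panel_edge_xm side 0.97 [396. 263.] [0.311 0.055 0.013]
panel_edge_xm side 0.96 [313. 253.] [0.516 0.031 0.013]
panel_edge_xp top 0.82 [164. 402.] [0.191 0.309 0.013]
panel_edge_xp top 0.58 [308. 202.] [0.609 0.03  0.013]
panel_edge_xp side 0.94 [358. 278.] [0.401 0.119 0.013]
panel_edge_xp side 0.92 [462. 346.] [0.191 0.316 0.013]
panel_edge_ym top 0.96 [336. 227.] [ 0.558 -0.03   0.013]
panel_edge_ym top 0.77 [306. 304.] [0.395 0.027 0.013]
panel_edge_ym side 0.94 [447. 371.] [0.227 0.382 0.013]
panel_edge_ym side 0.63 [302. 238.] [ 0.55  -0.034  0.013]
panel_edge_yp top 0.79 [197. 374.] [0.247 0.244 0.013]
panel_edge_yp top 0.63 [253. 335.] [0.329 0.134 0.013]
panel_edge_yp side 0.97 [431. 320.] [0.244 0.247 0.013]
panel_edge_yp side 0.96 [284. 271.] [0.578 0.
[... 968 characters left out ...]
grip_width': 0.08559711982352676}
{'fovy': 47.21001014021316, 'cx': 322.23933581153375, 'cy': 243.23915096502643, 'pose': array([[ 0.02570389, -0.99465915,  0.0999624 ,  0.40738453],
       [-0.99923512, -0.0285118 , -0.02676298,  0.02776313],
       [ 0.02947016, -0.09919803, -0.99463122,  1.15720629],
       [ 0.        ,  0.        ,  0.        ,  1.        ]])}
{'fovy': 50.09748807726249, 'cx': 318.7543355089321, 'cy': 240.24458267267698, 'pose': array([[-0.99605691, -0.04685589,  0.07533359,  0.40671507],
       [-0.08856324,  0.57505907, -0.81330414,  1.04885084],
       [-0.00521317, -0.816769  , -0.57694127,  0.77471884],
       [ 0.        ,  0.        ,  0.        ,  1.        ]])}
```

View pics/t0.png

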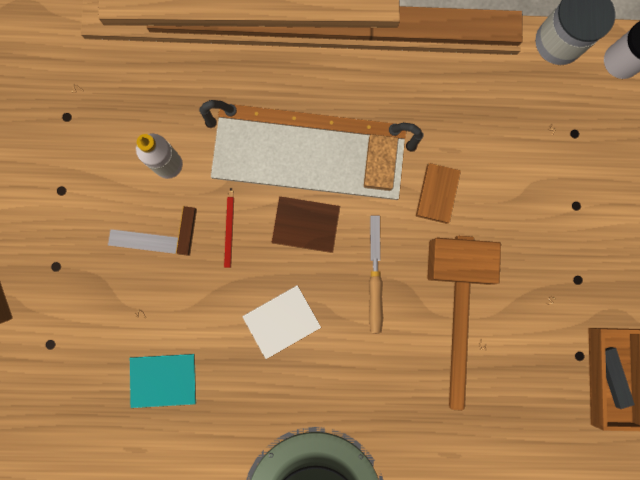

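View pics/s0.png

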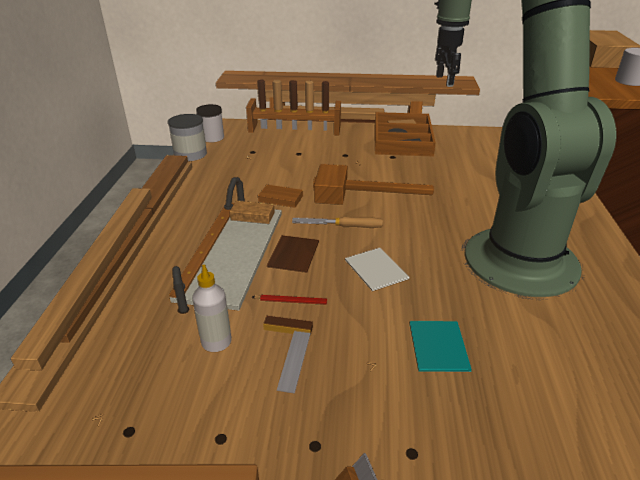

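The top view shows the dark panel at about (305,224), just nearer the robot than the white board at (308,158). The sanding block is at (381,162), the chisel at (376,275) and the pencil at (229,230). The turquoise and white look-alikes are well clear of the panel. Next I'll measure the edges.

```bash
cat >> h.py <<'E'
def rect(mask,z):
    n,l,st,_=cv2.connectedComponentsWithStats(mask.astype(np.uint8)); k=1+st[1:,4].argmax()
    c=max(cv2.findContours((l==k).astype(np.uint8),0,1)[0],key=len)[:,0]
    w=np.array([at("top",p,z)[:2] for p in c]); r=cv2.minAreaRect((w*1000).astype(np.float32))
    return w,r,cv2.boxPoints(r)
E
python3 - <<'E'
from h import *
im=cv2.imread("pics/t0.png")[:,:,::-1].astype(int)
m=np.zeros((480,640),bool); m[190:260,262:350]=1
_,r,b=rect(m&(im.sum(2)<190),.016); print("panel",r,b.round())
m[:]=0; m[112:205,195:415]=1
w,r,b=rect(m&(im.min(2)>135)&(np.ptp(im,axis=2)<45),.015); print("board",r,b.round())
ys=np.linspace(-.1,.17,28); e=np.array([[w[abs(w[:,1]-y)<.006].min(0)[0],y] for y in ys])
f=np.polyfit(e[:,1],e[:,0],1); print("near edge x=",f, "yaw",-np.arctan(f[0]),"resid",np.abs(np.polyval(f,e[:,1])-e[:,0]).max())
E
```

```text
panel ((561.7764892578125, 33.26957321166992), (126.92098236083984, 97.42536163330078), 82.65496826171875) [[505. -23.]
 [602. -36.]
 [618.  90.]
 [522. 102.]]
board ((703.4296264648438, 31.748519897460938), (398.6412658691406, 130.03082275390625), 85.10618591308594) [[ 622. -161.]
 [ 751. -172.]
 [ 785.  225.]
 [ 656.  236.]]
near edge x= [0.08656819 0.63587184] yaw -0.08635290643330519 resid 0.0009150234550785452
```

```bash
python3 -m inch '[[0.045,-0.021,0,0,0,0,0],[0.045,-0.021,0,0,0,0,0],[0.045,-0.021,0,0,0,0,0],[0.045,-0.021,0,0,0,0,0],[0.045,-0.021,0,0,0,0,0]]' 
python3 -m inch '[[0.025,-0.043,0,0,0,0.08,0],[0.025,-0.043,0,0,0,0.08,0],[0.02,-0.045,0,0,0,0.08,0],[0.015,-0.045,0,0,0,0.08,0],[0,-0.048,0,0,0,0,0]]'
```

```text
clock: 1.4
position: [0.3474, -0.4472, 0.2315]
tool_rot: [3.141, -0.0, 0.249]
force: [0.5, -1.2, -0.6]
grip_width: 0.0853
finger_force: 0.0
clock: 1.9
position: [0.4122, -0.2126, 0.2315]
tool_rot: [3.141, -0.001, -0.074]
force: [0.8, -0.2, 0.0]
grip_width: 0.0854
finger_force: 0.0
```

```bash
python3 -m inch '[[0.008,-0.048,0,0,0,0.0145,0],[0.008,-0.048,0,0,0,0,0],[0.008,-0.048,0,0,0,0,0],[0.008,-0.048,0,0,0,0,0],[0.006,-0.045,0.01,0,0,0,0]]' 
python3 -m inch '[[0,0,0.05,0,0,0,0],[0,0,0.05,0,0,0,0],[0,0,0.05,0,0,0,0],[0,0,0,0,0,0,0],[0,0,0,0,0,0,0]]'
```

```text
clock: 2.4
position: [0.4695, 0.0208, 0.2223]
tool_rot: [-3.141, -0.003, -0.086]
force: [1.0, -0.4, -0.2]
grip_width: 0.0856
finger_force: 0.0
clock: 2.9
position: [0.4686, 0.0186, 0.0721]
tool_rot: [3.141, 0.001, -0.086]
force: [0.9, 0.3, 1.3]
grip_width: 0.0851
finger_force: 0.0
```

```bash
python3 -m inch '[[0,-0.0225,0.03,0,0,0,0],[0,0,0.035,0,0,0,0],[0,0,0,0,0,0,0],[0,0,0,0,0,0,0]]' 
python3 -m inch '[[0,0,0.004,0,0,0,0],[0,0,0,0,0,0,0]]'
python3 - <<'E'
from h import *
save("side","s1"); im=cv2.imread("pics/s1.png"); cv2.imwrite("pics/s1c.png",cv2.resize(im[170:310,230:430],(800,560),interpolation=cv2.INTER_CUBIC))
E
```

```text
clock: 3.3
position: [0.4717, 0.0407, 0.0087]
tool_rot: [-3.142, -0.002, -0.086]
force: [0.3, -0.1, 0.1]
grip_width: 0.0854
finger_force: 0.0
clock: 3.5
position: [0.4715, 0.0406, 0.0039]
tool_rot: [-3.141, -0.002, -0.087]
force: [-0.0, 0.7, -0.6]
grip_width: 0.0855
finger_force: 0.0
```

View pics/s1c.png

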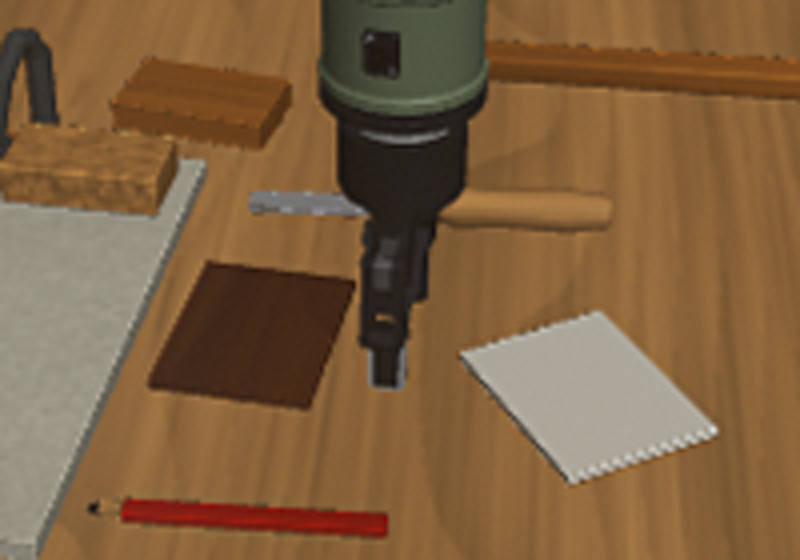

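The gripper stands just behind the panel's near edge, with its tips at crop (387,380) and the panel's edge at crop x of about 330. I'll feel for the bench to learn the true tip height.

```bash
python3 -m inch '[[0,0,0.006,0,0,0,0],[0,0,0.004,0,0,0,0],[0,0,0,0,0,0,0]]' 
python3 -m inch '[[0,0,0.002,0,0,0,0],[0,0,0,0,0,0,0]]'
python3 -m inch '[[0,0,0.002,0,0,0,0],[0,0,0,0,0,0,0]]'
python3 -m inch '[[0,0,0.002,0,0,0,0],[0,0,0,0,0,0,0]]'
```

```text
clock: 3.85
position: [0.4702, 0.0408, -0.0082]
tool_rot: [3.141, 0.001, -0.086]
force: [-1.0, 0.5, -0.6]
grip_width: 0.0853
finger_force: 0.0
clock: 4.05
position: [0.4704, 0.0409, -0.0099]
tool_rot: [3.142, 0.0, -0.086]
force: [-0.2, 0.2, 0.4]
grip_width: 0.0856
finger_force: 0.0
clock: 4.25
position: [0.4705, 0.0409, -0.0119]
tool_rot: [3.142, 0.0, -0.086]
force: [-0.7, -0.3, -0.2]
grip_width: 0.0854
finger_force: 0.0
clock: 4.45
position: [0.4706, 0.0409, -0.0132]
tool_rot: [3.141, -0.0, -0.086]
force: [-3.9, 0.3, 16.8]
grip_width: 0.0855
finger_force: 8.6
```

```bash
python3 -m inch '[[0,0,-0.013,0,0,0,0],[0.01,0,0,0,0,0,0],[0.008,0,0,0,0,0,0],[0.005,0,0,0,0,0,0],[0.005,0,0,0,0,0,0]]' 
python3 -m inch '[[0.005,0,0,0,0,0,0],[0.005,0,0,0,0,0,0],[0.005,0,0,0,0,0,0],[0.004,0,0,0,0,0,0],[0.003,0,0,0,0,0,0]]'
python3 - <<'E'
from h import *
im=save("top","t1").astype(int); cv2.imwrite("pics/t1c.png",cv2.resize(im[170:270,240:360].astype(np.uint8)[:,:,::-1],(720,600),interpolation=cv2.INTER_CUBIC))
E
```

```text
clock: 4.95
position: [0.4989, 0.0384, -0.001]
tool_rot: [-3.142, 0.0, -0.086]
force: [-0.1, 0.2, -0.4]
grip_width: 0.0857
finger_force: 0.1
clock: 5.45
position: [0.5207, 0.0366, -0.0007]
tool_rot: [-3.142, 0.0, -0.086]
force: [-1.3, -0.3, -0.0]
grip_width: 0.0855
finger_force: 0.4
```

View pics/t1c.png

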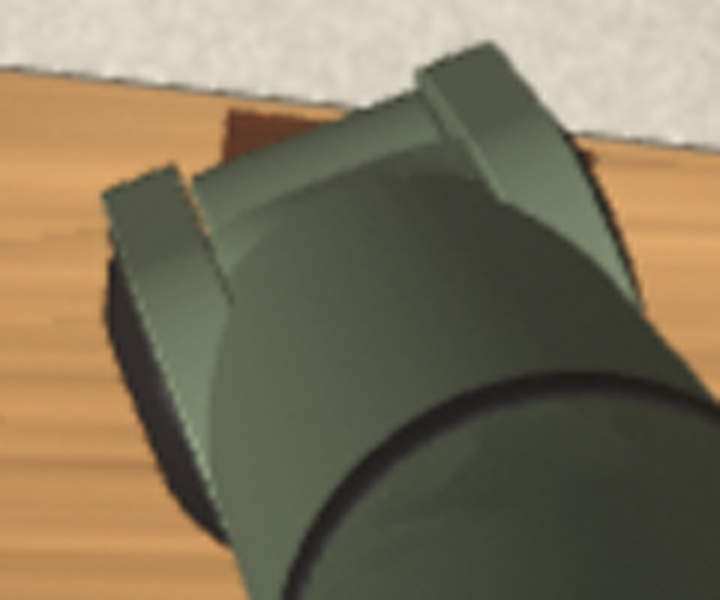

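The arm hides most of the panel, but its far left corner at crop (230,110) is still about 5 mm short of the board. I'll creep forward until the force rises.

```bash
python3 -m inch '[[0.002,0,0,0,0,0,0],[0.001,0,0,0,0,0,0],[0.001,0,0,0,0,0,0],[0,0,0,0,0,0,0]]' 
python3 -m inch '[[0.001,0,0,0,0,0,0],[0.0005,0,0,0,0,0,0],[0,0,0,0,0,0,0]]'
```

```text
clock: 5.9
position: [0.5244, 0.0363, -0.0007]
tool_rot: [-3.142, -0.0, -0.086]
force: [-0.7, 0.7, 1.1]
grip_width: 0.0854
finger_force: 0.0
clock: 6.2
position: [0.5259, 0.0362, -0.0007]
tool_rot: [-3.142, -0.0, -0.086]
force: [-0.3, -0.5, 0.4]
grip_width: 0.0851
finger_force: 0.3
```

```bash
python3 -m inch '[[0.001,0,0,0,0,0,0],[0.0005,0,0,0,0,0,0],[0,0,0,0,0,0,0]]' 
python3 -m inch '[[0.001,0,0,0,0,0,0],[0,0,0,0,0,0,0]]'
python3 -m inch '[[0.001,0,0,0,0,0,0],[0,0,0,0,0,0,0]]'
```

```text
clock: 6.5
position: [0.5273, 0.0361, -0.0007]
tool_rot: [-3.142, 0.0, -0.086]
force: [-0.9, 0.7, 0.9]
grip_width: 0.0856
finger_force: 0.6
clock: 6.7
position: [0.5275, 0.036, -0.0008]
tool_rot: [3.141, 0.002, -0.086]
force: [-6.8, 0.8, 1.9]
grip_width: 0.0852
finger_force: 3.0
clock: 6.9
position: [0.5277, 0.036, -0.001]
tool_rot: [3.141, 0.003, -0.085]
force: [-10.5, 2.0, 7.5]
grip_width: 0.0853
finger_force: 5.5
```

```bash
python3 -m inch '[[0,0,-0.001,0,0,0,0],[0,0,-0.001,0,0,0,0],[0,0,0,0,0,0,0]]' 
python3 -m inch '[[0.0003,0,-0.0015,0,0,0,0],[0.0002,0,-0.0015,0,0,0,0],[0,0,0,0,0,0,0]]'
```

```text
clock: 7.2
position: [0.5277, 0.036, 0.0009]
tool_rot: [3.141, 0.003, -0.085]
force: [-8.5, 2.2, -0.1]
grip_width: 0.0856
finger_force: 4.3
clock: 7.5
position: [0.5279, 0.0359, 0.0039]
tool_rot: [3.141, 0.004, -0.085]
force: [-10.5, 2.3, 0.1]
grip_width: 0.0854
finger_force: 5.1
```

```bash
python3 -m inch '[[0.0003,0,-0.0035,0,0,0,0],[0.0003,0,-0.0035,0,0,0,0],[0,0,0,0,0,0,0]]' 
python3 -m inch '[[0.0005,0,-0.0045,0,0,0,0],[0.0007,0,-0.0042,0,0,0,0],[0,0,0,0,0,0,0]]'
```

```text
clock: 7.8
position: [0.5286, 0.0358, 0.0111]
tool_rot: [3.141, 0.003, -0.085]
force: [-10.1, 1.6, -0.3]
grip_width: 0.0852
finger_force: 5.3
clock: 8.1
position: [0.53, 0.0358, 0.0199]
tool_rot: [3.141, 0.003, -0.085]
force: [-9.3, 2.1, 2.4]
grip_width: 0.0852
finger_force: 4.9
```

```bash
python3 -m inch '[[0.001,0,-0.0043,0,0,0,0],[0.0012,0,-0.0042,0,0,0,0],[0,0,0,0,0,0,0]]' 
python3 -m inch '[[0.0013,0,-0.0042,0,0,0,0],[0.0014,0,-0.0041,0,0,0,0],[0,0,0,0,0,0,0]]'
python3 - <<'E'
from h import *
save("side","s2"); im=cv2.imread("pics/s2.png"); cv2.imwrite("pics/s2c.png",cv2.resize(im[180:320,210:410],(800,560),interpolation=cv2.INTER_CUBIC))
E
```

```text
clock: 8.4
position: [0.5323, 0.0355, 0.0285]
tool_rot: [3.141, 0.003, -0.086]
force: [-9.4, 1.7, 1.8]
grip_width: 0.0855
finger_force: 5.0
clock: 8.7
position: [0.5353, 0.0353, 0.0369]
tool_rot: [3.141, 0.002, -0.086]
force: [-8.5, 0.7, 2.6]
grip_width: 0.0857
finger_force: 4.6
```

View pics/s2c.png

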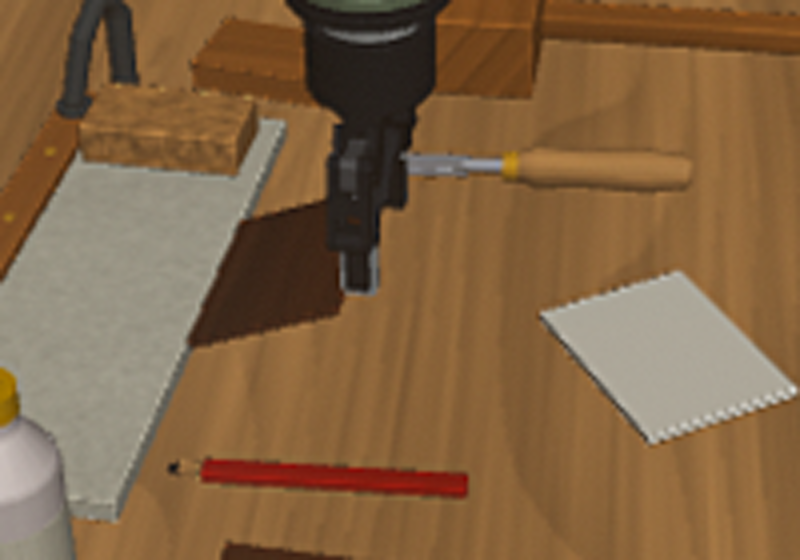

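The panel is tipping as planned: its near edge is up at the fingertips, crop (340,300), and its far edge is on the board's corner. I'll carry on along the arc.

```bash
python3 -m inch '[[0.0018,0,-0.0041,0,0,0,0],[0.0019,0,-0.004,0,0,0,0],[0,0,0,0,0,0,0]]' 
python3 -m inch '[[0.0021,0,-0.0039,0,0,0,0],[0.0022,0,-0.0038,0,0,0,0],[0,0,0,0,0,0,0]]'
python3 -m inch '[[0.0024,0,-0.0037,0,0,0,0],[0.0025,0,-0.0036,0,0,0,0],[0,0,0,0,0,0,0]]'
```

```text
clock: 9.05
position: [0.5391, 0.035, 0.045]
tool_rot: [3.141, 0.002, -0.086]
force: [-8.7, 1.3, 3.6]
grip_width: 0.0853
finger_force: 4.8
clock: 9.35
position: [0.5436, 0.0346, 0.0528]
tool_rot: [3.141, 0.002, -0.086]
force: [-7.8, 1.1, 4.0]
grip_width: 0.0853
finger_force: 4.8
clock: 9.65
position: [0.5488, 0.0341, 0.0602]
tool_rot: [3.141, 0.001, -0.086]
force: [-6.7, 1.1, 4.7]
grip_width: 0.0854
finger_force: 4.5
```

```bash
python3 -m inch '[[0.0028,0,-0.0035,0,0,0,0],[0.0029,0,-0.0034,0,0,0,0],[0,0,0,0,0,0,0]]' 
python3 -m inch '[[0.0031,0,-0.0032,0,0,0,0],[0.0031,0,-0.0031,0,0,0,0],[0,0,0,0,0,0,0]]'
python3 -m inch '[[0.0033,0,-0.003,0,0,0,0],[0.0034,0,-0.0029,0,0,0,0],[0,0,0,0,0,0,0]]'
```

```text
clock: 9.95
position: [0.5546, 0.0337, 0.0671]
tool_rot: [3.141, 0.001, -0.086]
force: [-8.3, 1.5, 5.8]
grip_width: 0.0852
finger_force: 4.8
clock: 10.25
position: [0.5608, 0.0331, 0.0735]
tool_rot: [3.141, 0.001, -0.086]
force: [-8.3, 0.7, 7.2]
grip_width: 0.0853
finger_force: 5.3
clock: 10.55
position: [0.5678, 0.0325, 0.0795]
tool_rot: [3.141, 0.0, -0.086]
force: [-7.2, 1.0, 8.7]
grip_width: 0.0853
finger_force: 5.3
```

```bash
python3 -m inch '[[0.0034,0,-0.0027,0,0,0,0],[0.0035,0,-0.0026,0,0,0,0],[0,0,0,0,0,0,0]]' 
python3 -m inch '[[0.0037,0,-0.0024,0,0,0,0],[0.0037,0,-0.0023,0,0,0,0],[0,0,0,0,0,0,0]]'
python3 -m inch '[[0.0039,0,-0.0021,0,0,0,0],[0.0039,0,-0.0019,0,0,0,0],[0,0,0,0,0,0,0]]'
```

```text
clock: 10.85
position: [0.575, 0.0319, 0.0848]
tool_rot: [-3.142, -0.0, -0.086]
force: [-5.3, 0.4, 7.1]
grip_width: 0.0849
finger_force: 4.2
clock: 11.15
position: [0.5826, 0.0312, 0.0895]
tool_rot: [-3.142, -0.001, -0.086]
force: [-3.5, -0.3, 5.7]
grip_width: 0.0854
finger_force: 3.2
clock: 11.45
position: [0.5907, 0.0306, 0.0934]
tool_rot: [-3.141, -0.001, -0.086]
force: [-2.4, 0.6, 5.6]
grip_width: 0.0851
finger_force: 3.2
```

```bash
python3 -m inch '[[0.0041,0,-0.0016,0,0,0,0],[0.0041,0,-0.0015,0,0,0,0],[0,0,0,0,0,0,0]]' 
python3 -m inch '[[0.0042,0,-0.0013,0,0,0,0],[0.0042,0,-0.0012,0,0,0,0],[0,0,0,0,0,0,0]]'
python3 - <<'E'
from h import *
save("side","s3"); im=cv2.imread("pics/s3.png"); cv2.imwrite("pics/s3c.png",cv2.resize(im[180:320,180:380],(800,560),interpolation=cv2.INTER_CUBIC))
E
```

```text
clock: 11.75
position: [0.5988, 0.0299, 0.0965]
tool_rot: [-3.141, -0.001, -0.086]
force: [-3.4, -0.4, 7.2]
grip_width: 0.0853
finger_force: 3.7
clock: 12.05
position: [0.6073, 0.0291, 0.099]
tool_rot: [-3.141, -0.001, -0.086]
force: [-1.4, -0.2, 6.1]
grip_width: 0.0856
finger_force: 3.3
```

View pics/s3c.png

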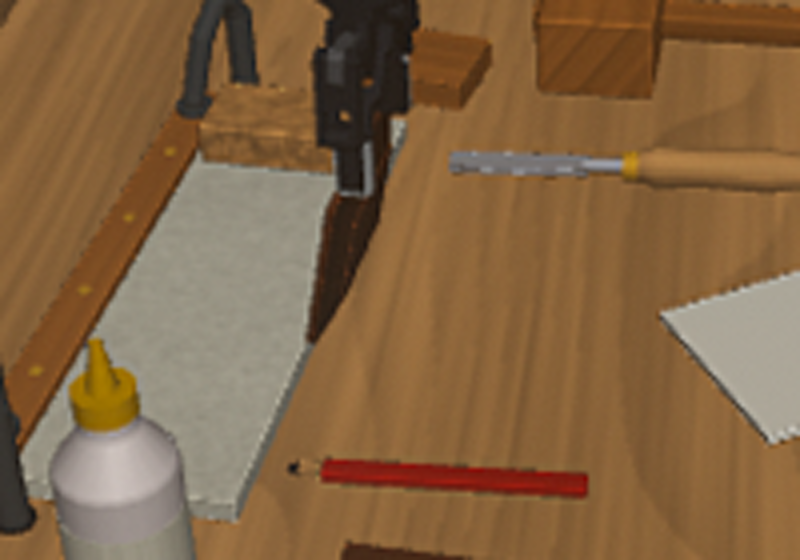

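The panel is standing almost upright on the board's corner, and its slim edge profile is visible below the fingertips at crop (345,250). I'll drag its top over the balance point.

```bash
python3 -m inch '[[0.0043,0,-0.0009,0,0,0,0],[0.0043,0,-0.0008,0,0,0,0],[0,0,0,0,0,0,0]]' 
python3 -m inch '[[0.0044,0,-0.0005,0,0,0,0],[0.0044,0,-0.0004,0,0,0,0],[0,0,0,0,0,0,0]]'
python3 -m inch '[[0.0044,0,-0.0002,0,0,0,0],[0.0044,0,0,0,0,0,0],[0,0,0,0,0,0,0]]'
```

```text
clock: 12.4
position: [0.616, 0.0284, 0.1007]
tool_rot: [-3.141, -0.001, -0.086]
force: [-1.7, 0.7, 6.8]
grip_width: 0.0857
finger_force: 3.4
clock: 12.7
position: [0.6249, 0.0276, 0.1016]
tool_rot: [-3.141, -0.002, -0.086]
force: [-0.8, -0.3, 7.4]
grip_width: 0.0859
finger_force: 3.6
clock: 13.0
position: [0.6337, 0.0268, 0.1018]
tool_rot: [-3.141, -0.002, -0.086]
force: [0.2, -0.3, 6.8]
grip_width: 0.0854
finger_force: 3.5
```

```bash
python3 -m inch '[[0.0044,0,0.0001,0,0,0,0],[0.0044,0,0.0002,0,0,0,0],[0,0,0,0,0,0,0]]' 
python3 -m inch '[[0.0044,0,0.0003,0,0,0,0],[0.0044,0,0.0005,0,0,0,0],[0,0,0,0,0,0,0]]'
python3 -m inch '[[0.0044,0,0.0007,0,0,0,0],[0.0044,0,0.0009,0,0,0,0],[0,0,0,0,0,0,0]]'
```

```text
clock: 13.3
position: [0.6421, 0.0261, 0.1012]
tool_rot: [-3.141, -0.001, -0.086]
force: [-0.7, -0.6, 7.4]
grip_width: 0.0854
finger_force: 3.5
clock: 13.6
position: [0.6505, 0.0254, 0.1001]
tool_rot: [-3.142, -0.0, -0.086]
force: [0.4, -0.1, 3.7]
grip_width: 0.0853
finger_force: 2.1
clock: 13.9
position: [0.659, 0.0247, 0.0982]
tool_rot: [3.142, 0.0, -0.086]
force: [0.1, -0.4, 0.1]
grip_width: 0.0853
finger_force: 0.0
```

```bash
python3 -m inch '[[0.01,0,0,0,0,0,0],[0,0,-0.02,0,0,0,0],[-0.03,0,-0.01,0,0,0,0],[-0.05,0,0,0,0,0,0],[-0.05,0,0,0,0,0,0]]' 
python3 -m inch '[[-0.05,0,0,0,0,0,0],[-0.02,0,0,0,0,0,0],[0,0,0,0,0,0,0]]'
python3 - <<'E'
from h import *
im=save("top","t2"); cv2.imwrite("pics/t2c.png",cv2.resize(im[90:270,190:430][:,:,::-1],(800,600),interpolation=cv2.INTER_CUBIC))
E
```

```text
clock: 14.4
position: [0.5382, 0.035, 0.1287]
tool_rot: [-3.141, -0.0, -0.086]
force: [0.3, 1.3, -0.4]
grip_width: 0.0856
finger_force: 0.0
clock: 14.7
position: [0.4677, 0.0411, 0.1291]
tool_rot: [3.141, 0.001, -0.085]
force: [0.9, -0.4, -0.4]
grip_width: 0.0852
finger_force: 0.0
```

View pics/t2c.png

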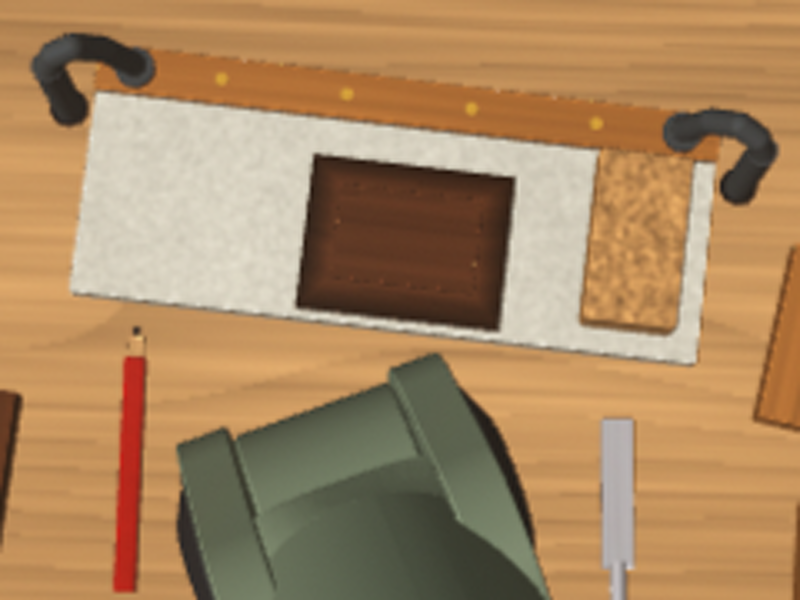

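The panel now lies on the board with its show face up, at crop (408,242). It is about 20 mm short of the strip and nearly square to it. I'll push it home with both fingertips.

```bash
python3 -m inch '[[0.05,0,0.03,0,0,0,0],[0.05,0,0.03,0,0,0,0],[0.035,0,0.03,0,0,0,0],[0,0,0.033,0,0,0,0],[0,0,0,0,0,0,0]]' 
python3 -m inch '[[0,0,0,0,0,0,0]]'
```

```text
clock: 15.25
position: [0.5887, 0.0303, 0.01]
tool_rot: [3.141, 0.006, -0.086]
force: [-0.9, -0.5, -0.2]
grip_width: 0.0854
finger_force: 0.0
clock: 15.35
position: [0.5898, 0.0307, 0.0143]
tool_rot: [3.141, 0.001, -0.086]
force: [0.3, -0.4, -0.2]
grip_width: 0.0854
finger_force: 0.0
```

```bash
python3 -m inch '[[0.02,0,0.004,0,0,0,0],[0.013,0,0.004,0,0,0,0],[0,0,0,0,0,0,0],[0,0,0,0,0,0,0]]'
```

```text
clock: 15.75
position: [0.6229, 0.0279, 0.0078]
tool_rot: [-3.141, -0.001, -0.086]
force: [0.2, -0.6, 0.3]
grip_width: 0.0853
finger_force: 0.0
```

```bash
python3 -m inch '[[0,0,0.0028,0,0,0,0],[0.004,0,0,0,0,0,0],[0.004,0,0,0,0,0,0],[0.004,0,0,0,0,0,0],[0.004,0,0,0,0,0,0]]'
python3 -m inch '[[0.004,0,0,0,0,0,0],[0.004,0,0,0,0,0,0],[0.003,0,0,0,0,0,0],[0.002,0,0,0,0,0,0],[0,0,0,0,0,0,0]]'
```

```text
clock: 16.25
position: [0.6388, 0.0265, 0.0034]
tool_rot: [3.142, 0.0, -0.086]
force: [-1.2, 0.3, 0.7]
grip_width: 0.0855
finger_force: 1.0
clock: 16.75
position: [0.6519, 0.0253, 0.0034]
tool_rot: [-3.141, -0.0, -0.086]
force: [-0.4, -0.6, -0.7]
grip_width: 0.0853
finger_force: 0.0
```

```bash
python3 -m inch '[[0.002,0,0,0,0,0,0],[0.001,0,0,0,0,0,0],[0,0,0,0,0,0,0]]'
python3 -m inch '[[0.001,0,0,0,0,0,0],[0,0,0,0,0,0,0]]'
python3 -m inch '[[0.001,0,0,0,0,0,0],[0,0,0,0,0,0,0]]'
```

```text
clock: 17.05
position: [0.6548, 0.025, 0.0034]
tool_rot: [-3.142, -0.0, -0.086]
force: [0.7, 0.0, -0.6]
grip_width: 0.0853
finger_force: 0.0
clock: 17.25
position: [0.6557, 0.025, 0.0035]
tool_rot: [-3.142, -0.0, -0.086]
force: [-0.4, -0.6, 0.3]
grip_width: 0.0853
finger_force: 0.1
clock: 17.45
position: [0.6567, 0.0249, 0.0035]
tool_rot: [-3.142, -0.0, -0.086]
force: [-0.5, -0.2, 0.2]
grip_width: 0.0855
finger_force: 0.1
```

```bash
python3 -m inch '[[0.001,0,0,0,0,0,0],[0,0,0,0,0,0,0]]'
python3 -m inch '[[0.001,0,0,0,0,0,0],[0,0,0,0,0,0,0]]'
python3 -m inch '[[0.001,0,0,0,0,0,0],[0,0,0,0,0,0,0]]'
```

```text
clock: 17.65
position: [0.6569, 0.0249, 0.0033]
tool_rot: [3.141, 0.001, -0.086]
force: [-6.0, 0.1, 3.7]
grip_width: 0.0856
finger_force: 2.8
clock: 17.85
position: [0.6571, 0.0249, 0.0032]
tool_rot: [3.141, 0.003, -0.086]
force: [-11.3, 0.3, 7.5]
grip_width: 0.0857
finger_force: 5.7
clock: 18.05
position: [0.6572, 0.0249, 0.0031]
tool_rot: [3.141, 0.005, -0.086]
force: [-17.1, 1.2, 11.8]
grip_width: 0.0857
finger_force: 8.8
```

The panel is home: the force built up at TCP x = 0.657, as predicted. I'll back off level and check.

```bash
python3 -m inch '[[-0.005,0,0,0,0,0,0],[-0.025,0,0,0,0,0,0],[-0.04,0,-0.03,0,0,0,0],[-0.05,0,-0.04,0,0,0,0],[-0.05,0,-0.03,0,0,0,0]]'
python3 -m inch '[[0,0,0,0,0,0,0],[0,0,0,0,0,0,0]]'
python3 - <<'E'
from h import *
im=save("top","t3"); cv2.imwrite("pics/t3c.png",cv2.resize(im[90:270,190:430][:,:,::-1],(800,600),interpolation=cv2.INTER_CUBIC))
i=im.astype(int); m=np.zeros((480,640),bool); m[105:200,262:360]=1
_,r,b=rect(m&(i.sum(2)<220),.02); print(r,b.round())
E
```

```text
clock: 18.55
position: [0.5073, 0.0377, 0.0916]
tool_rot: [-3.141, -0.001, -0.086]
force: [0.6, -0.0, 1.2]
grip_width: 0.0854
finger_force: 0.0
clock: 18.75
position: [0.5088, 0.0377, 0.0914]
tool_rot: [-3.141, -0.002, -0.085]
force: [1.3, -0.5, 0.1]
grip_width: 0.0851
finger_force: 0.0
((717.3683471679688, 22.81212615966797), (127.91281127929688, 102.31784057617188), 85.05379486083984) [[661. -36.]
 [763. -45.]
 [774.  82.]
 [672.  91.]]
```

View pics/t3c.png

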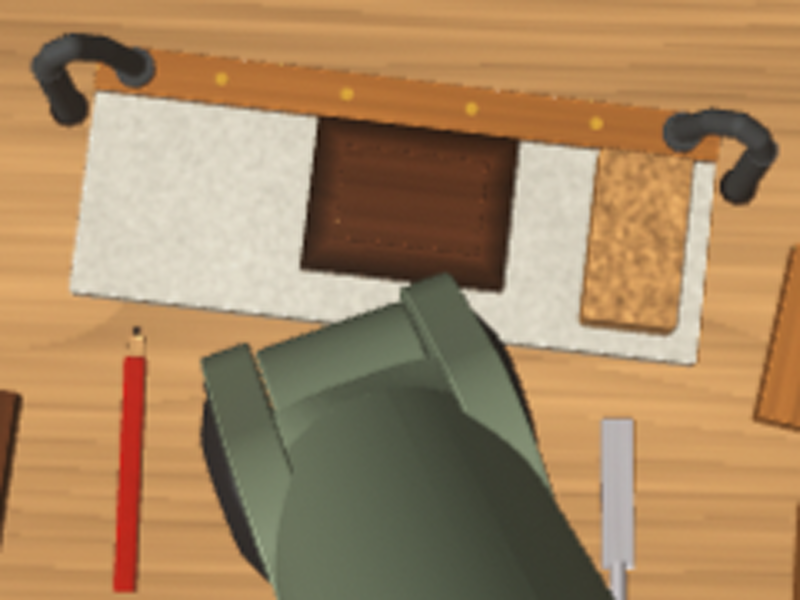

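The panel lies flat with its show face up, and its far edge meets the strip along crop (318,118) to (518,138). It is square within about 0.001 rad, and the other things on view have not moved.

```bash
python3 -c "
from workcell import bot
print(bot.job_done())"
```

```text
the job is handed in; nothing more can be done
None
```

I turned the panel over by pushing only; it lies show face up, flat and square against the stop strip, and the job was handed in at about 19 s (no verdict was shown).

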